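# Index the swivel vice to its next notch

## Robot

A 6-joint arm with a two-finger parallel gripper is mounted at the origin on the work surface. World frame = base frame: x ahead of the robot, y to its left, z up, the work surface at z = 0. Lengths are in m, angles in rad, forces in N, time in s.
With the tool pointing down it reaches from about 0.275 to 0.825 m from the base axis. Payload 4.9 kg.
Tool frame: the origin (TCP) lies midway between the tips of the shut fingers; the grasp point (between the pads) lies 19 mm behind it (bot.grip_depth is the distance from the TCP to the grasp point, in m); y points along the fingers, x is the direction in which the jaws open and shut, and the axes are right-handed (so a half turn about y gives the same grasp; the last joint's range is limited). The gripper opens to 85 mm and grips with 20 to 120 N. Pads are 22 mm wide; open, the fingers measure 114 mm over their backs; the gripper's body (76 mm by 85 mm) begins 54 mm behind the grasp point. The pads swing forward as they close: fully open they stand 13 mm farther back than shut.
Start: joints at [1.003, 0.326, -0.193, 1.052, 0, 1.437], TCP at [0.231, 0.499, 0.231] pointing down, gripper open.
Joint ranges: [-2.65, 2.65], [-0.97, 1.79], [-1.3, 1.35], [-1.93, 2.1], [-1.47, 1.37], [-3.14, 3.14]. Speed limits (rad/s): [2.57, 2.57, 3.14, 3.14, 3.14, 3.14].

## Interface

Orientations are given as a unit quaternion [w, x, y, z].
In Python, from cell import bot gives the robot as it stands. Calls block until the motion is done:
- bot.move_pose(position, orientation): joint-space move of the TCP to a pose.
- bot.move_linear(position, speed=0.15, rotation=None, until_force=None): straight line of the TCP; rotation=None keeps the orientation; speed is the mean speed in m/s. With until_force (N) it stops when the force on the tool has changed by that much, and returns True; else False.
- bot.goto_joints(angles): joint-space move.
- bot.set_gripper(opening, grasp_force=None): opening from 0.0 (shut) to 1.0 (fully open); grasp_force is the grip in N (None keeps the last); returns when the fingers have stopped.
- bot.wait(seconds).
- bot.solve_ik(position, orientation): joint angles nearest the present ones, or None.
- bot.camera(name): name is "side" or "top"; returns the picture (480x640x3 uint8, red, green, blue); there is no depth.
- bot.calibration(name): a dict with "mtx" (3x3 intrinsics, pixels), "extrinsics" (4x4, takes a point from world to camera coordinates). Camera axes: x right, y down, z forward; pixel columns grow to the right and rows downward; lengths in m; the calibration is good to about 2 mm. A picture is of the moment at which its call begins. calibration takes no time and is no camera call.
A pose or a line that the arm cannot do raises bot.PlanningError and nothing moves.
- bot.close_job(): hands the job in, once; it reports no verdict.
Trained networks look in the newest picture that a camera, given by its name, has taken for a name from the list of things; names that differ only in an ending like _2 or _b are one class to them, and where a whole thing is asked for, a point or a joint stands for the part that bears it (a point fixed in the world has none). Each returns a list of dicts, best first, with "confidence" (0 to 1); they miss things now and then, are a little off and sometimes report something else, mostly with a low value. They report only what shows in the picture. A call takes as long as a camera call.
- bot.search_frame(camera, thing): "bbox" ([left, top, width, height] in pixels, round what is visible of it).
Readings, each from a call of its own:
- bot.read_clock(): time.
- bot.read_joint_positions(): joint angles.
- bot.read_joint_vel(): joint speeds.
- bot.read_joint_efforts(): joint torques, N m.
- bot.read_position(): TCP position.
- bot.read_tool_rot(): TCP orientation.
- bot.read_ft_force(): force on the tool from outside, world axes, zero at the start.
- bot.read_moment(): the same for the moment, N m.
- bot.read_gripper_width(): opening from 0.0 (shut) to 1.0 (fully open).
Only numpy, scipy, OpenCV 4.12 (cv2) and the standard library are available. Lean on these libraries where they do the work, as an engineer would, in place of code of your own. Each camera call takes 0.05 s, during which the arm holds its last target. There are 200 camera calls.

## Task

Turn the little swivel vice on the crate anticlockwise (seen from above) to its next notch: pull the spring ring up until the pin clears the notch it is in, swing the vice on, and let the ring go so that the pin drops fully home in the next notch. You must find that notch by feel: let the pin ride on the rim and turn on gently until it drops in, never forcing the pin hard against the metal. Leave the other things on the crate where they are.

Things in the scene. Friction and masses are not known exactly. Their poses are not given: they have to be found in the camera images.
- base: fixed round steel vice base, 208 mm diameter, on the crate; origin on the swivel axis at the underside (crate top, 100 mm above the work surface), z up, x axis from the swivel axis to the first notch, where the pin starts. On it a raised steel rim, radius 72 to 98 mm, top 28 mm above the origin, with two radial notches 14 mm wide (the 10 mm pin has 2 mm play each way).
- first_notch (a point): middle of the first notch, at the rim's top, 85 mm from the swivel axis. The next notch, in a separately clamped rim segment of the same height, lies 36 to 52 degrees anticlockwise from it, elsewhere each time and not measured. There is no other notch. Between and beyond the two the rim is level, so that the pin can ride on it.
- turret (a joint): angle of the vice (turntable, arm, jaws) about the vertical swivel axis, rad: 0 with the pin mid first notch, growing anticlockwise from above; stops at -0.35 and 1.25. Stays where left; turns with 1 to 4 N at the ring. The arm points along the base's x at 0. Jaws and the wooden handle they hold reach 115 mm above the crate within 65 mm of the axis; the handle stands out 75 mm sideways.
- ring (a joint): lift of the pull ring with its pin, m: 0 = pin fully home in a notch, 0.010 = pin foot level with the rim top (reads this while the pin rides on the rim), 0.016 = end of travel. A spring pulls it down with about 8.5 N at 0 and 13 N at the end; let go, it drops within about 0.15 s.
- ring_mid (a point): centre of the upright steel pull ring on the arm: 36 mm outside, 22 mm hole, 10 mm thick; 85 mm from the swivel axis, 84 mm above the crate when home. Its plane holds the vertical and the arm, so its two flat faces look along the turning direction: pinch these from above. x radial outward, y anticlockwise, z up. The arm's highest part below it is 30 mm under the ring centre.
- pin: round steel pin, 10 mm diameter, under the ring through the arm; origin at its rounded foot, 66 mm below the ring centre, 10 mm deep in the notch when home; it rides up and down with the ring. More than 25 N on the pin from notch or rim bends it.
- dispenser: stainless steel soap pump dispenser, 68 mm diameter, 174 mm tall, loose on the crate, origin under its centre; leave alone
- firstaid: white plastic first aid box, 150 x 97 x 71 mm, loose on the crate, origin under its centre; leave alone
- jar: glass jar with steel lid, 64 mm diameter, 95 mm tall, loose on the crate, origin under its centre; leave alone
- pliers: steel pliers, 165 mm long, 56 mm wide, 12 mm thick, lying loose on the crate beyond the vice, origin at the pivot; leave alone

How it is judged:
On the way, in this order (a step that is already met when the one before it is completed fails the run):
1. the ring is pulled up so that the pin is clear of the first notch (value of joint ring above 0.0095 m and value of joint turret below 0.15 rad), for 0.05 s.
2. the vice is swung on anticlockwise, off the first notch, with the pin up (value of joint turret above 0.18 rad and value of joint ring above 0.007 m), for 0.05 s.
At the end, for the whole second after the job is handed in: the pin is home in the next notch (ring lift under 2 mm with the vice 0.55 to 1.0 rad on from the first notch, which only the next notch allows), the vice at rest (value of joint turret between 0.55 and 1 rad and value of joint ring below 0.002 m and velocity of joint turret between -0.05 and 0.05 rad/s); the robot touches nothing.
It fails at once if the pin is forced: more than 25 N on it from notch or rim (contact force between pin and anything else above 25 N).
It fails at once if a bystander is moved by more than 15 mm (distance of any of dispenser, firstaid, jar, pliers from where it was at the start of the episode above 0.015 m).
It also fails if it takes over 58 s, if anything falls off the work surface, if the arm or the gripper's body presses on something with over 40 N, if the wrist force passes 120 N, or if a joint passes its speed limit or range.

## Working session

There is one attempt and no reset: what is moved stays moved. The work goes in short steps, each a Python script; the robot and the scene stay as the last script left them, time stands still between calls to the robot, and variables do not carry over. Pictures are saved under pics/ and viewed, about 8 in all and at most 12, crops included, and the job is handed in when it is done.

```bash
mkdir -p pics; ls; python3 - <<'E'
from cell import bot
import cv2,numpy as np
for c in("top","side"):
    im=bot.camera(c); cv2.imwrite(f"pics/{c}0.png",im[:,:,::-1])
    k=bot.calibration(c); print(c,k["mtx"].round(1).tolist(),k["extrinsics"].round(4).tolist())
    for t in("ring_mid","base","turret","pin","dispenser","firstaid","jar","pliers"):
        print(t,[(np.round(d["bbox"],0).tolist(),round(d["confidence"],2)) for d in bot.search_frame(c,t)[:3]])
print(bot.read_clock(),bot.read_tool_rot(),bot.read_ft_force())
E
```

```text
pics
top [[592.6, 0.0, 314.8], [0.0, 592.6, 225.3], [0.0, 0.0, 1.0]] [[0.0066, -0.9996, 0.0258, -0.0214], [-0.9904, -0.0101, -0.1377, 0.5777], [0.1379, -0.0247, -0.9901, 1.2331], [0.0, 0.0, 0.0, 1.0]]
ring_mid [([293.0, 190.0, 14.0, 20.0], 0.56), ([222.0, 192.0, 108.0, 102.0], 0.43)]
base [([224.0, 193.0, 104.0, 101.0], 0.58)]
turret [([232.0, 190.0, 82.0, 98.0], 0.85), ([438.0, 155.0, 62.0, 82.0], 0.34)]
pin [([230.0, 191.0, 85.0, 101.0], 0.4)]
dispenser [([102.0, 204.0, 62.0, 38.0], 0.8)]
firstaid [([437.0, 152.0, 61.0, 85.0], 0.97)]
jar [([454.0, 282.0, 45.0, 39.0], 0.88)]
pliers [([240.0, 140.0, 85.0, 30.0], 0.93)]
side [[435.1, 0.0, 318.1], [0.0, 435.1, 243.6], [0.0, 0.0, 1.0]] [[0.803, -0.596, 0.0042, -0.4592], [-0.3581, -0.4881, -0.7959, 0.3533], [0.4764, 0.6376, -0.6054, 0.6421], [0.0, 0.0, 0.0, 1.0]]
ring_mid [([320.0, 224.0, 17.0, 27.0], 0.71)]
base [([235.0, 204.0, 101.0, 104.0], 0.88)]
turret [([231.0, 206.0, 109.0, 83.0], 0.59)]
pin []
dispenser [([203.0, 138.0, 44.0, 74.0], 0.7)]
firstaid [([416.0, 307.0, 122.0, 111.0], 0.84), ([231.0, 201.0, 109.0, 106.0], 0.68)]
jar [([354.0, 404.0, 53.0, 76.0], 0.76)]
pliers [([332.0, 215.0, 58.0, 50.0], 0.78)]
0.9 [ 0.59589902 -0.59587854 -0.38069968  0.38065848] [-0.80075785  0.27823454 -0.24265934]
```

```bash
cat > h.py <<'E'
from cell import bot
import numpy as np
def ray(c,u,v):
    k=bot.calibration(c);E=k["extrinsics"];R,t=E[:3,:3],E[:3,3]
    return -R.T@t, R.T@np.linalg.inv(k["mtx"])@[u,v,1]
def at_z(c,u,v,z):
    o,d=ray(c,u,v); return o+d*(z-o[2])/d[2]
def tri(a,b):
    A=0;B=0
    for c,(u,v) in(("top",a),("side",b)):
        o,d=ray(c,u,v);d=d/np.linalg.norm(d);P=np.eye(3)-np.outer(d,d);A=A+P;B=B+P@o
    return np.linalg.solve(A,B)
def proj(c,p):
    k=bot.calibration(c);E=k["extrinsics"];q=k["mtx"]@(E[:3,:3]@p+E[:3,3]);return q[:2]/q[2]
E
python3 - <<'E'
from h import *
import cv2
print("ring tri",tri((300,200),(328.5,237.5)).round(4), "top@.184",at_z("top",300,200,.184).round(4),"side@.184",at_z("side",328.5,237.5,.184).round(4))
print("base",at_z("top",276,243.5,.11).round(4))
print("jar",at_z("top",476,301,.19),"disp",at_z("top",133,223,.2),"fa",at_z("top",467,194,.16))
a=cv2.imread("pics/top0.png")[120:320,180:380]; b=cv2.imread("pics/side0.png")[170:320,200:400]
cv2.imwrite("pics/crop0.png",np.vstack([cv2.resize(a,(640,640),interpolation=3)[:, :],])[0:600])
cv2.imwrite("pics/cropside0.png",cv2.resize(b,(800,600),interpolation=2))
E
```

```text
ring tri [0.6077 0.0158 0.1757] top@.184 [0.6064 0.0156 0.184 ] side@.184 [0.6005 0.007  0.184 ]
base [0.5302 0.0632 0.11  ]
jar [ 0.41683046 -0.31592966  0.19      ] disp [0.55643754 0.32613632 0.2       ] fa [ 0.62651526 -0.31350603  0.16      ]
```

View pics/crop0.png

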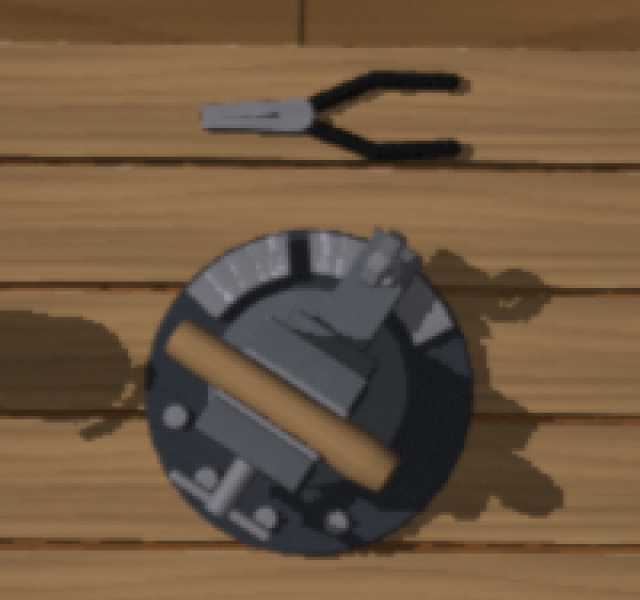

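View pics/cropside0.png

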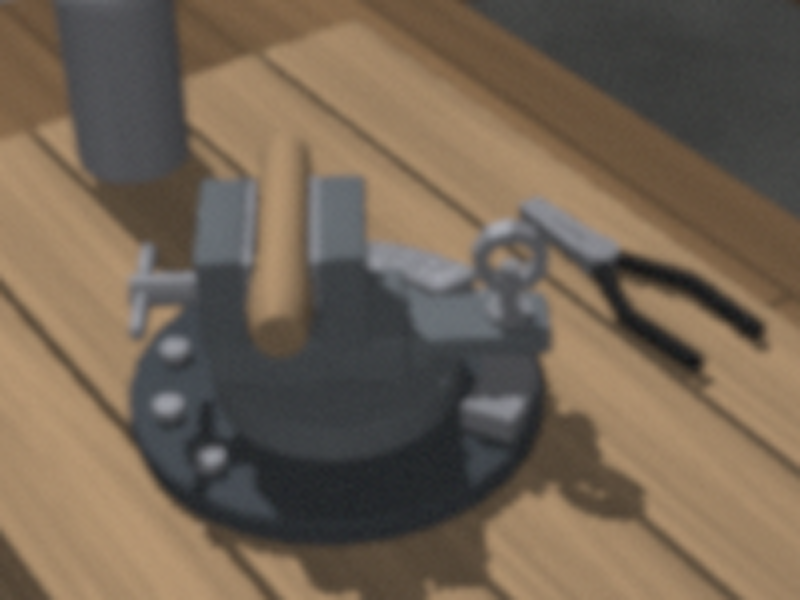

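View pics/top0.png

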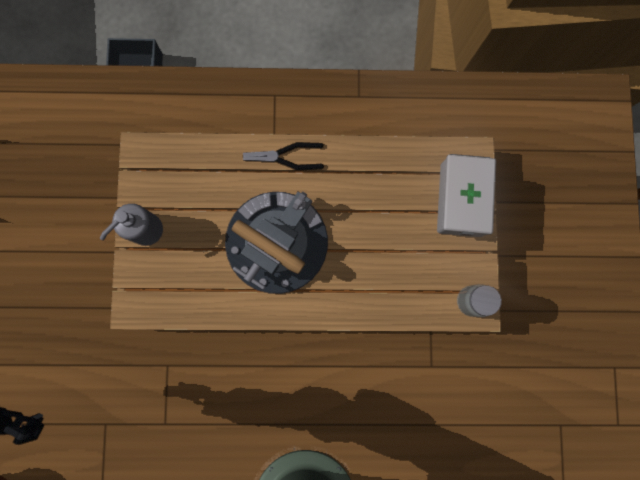

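The crops show the ring at top ≈(300,201) and side ≈(327,233), with the arm pointing about 30° clockwise of +x. A dark gap in the rim at top ≈(274,200) is probably the next notch. Next I pin down the geometry and check the IK over the whole swing.

```bash
cat >> h.py <<'E'
from scipy.spatial.transform import Rotation as Rn
def quat(phi):  # tool y... fingers point down; x (opening) along world angle phi
    # tool z? find from start orientation
    x=np.array([np.cos(phi),np.sin(phi),0]);y=np.array([0,0,-1.]);z=np.cross(x,y)
    q=Rn.from_matrix(np.c_[x,y,z]).as_quat();return q[[3,0,1,2]]
E
python3 - <<'E'
from h import *
q=np.array([0.59589902,-0.59587854,-0.38069968,0.38065848]);print(Rn.from_quat(q[[1,2,3,0]]).as_matrix().round(3).tolist())
r=tri((300.3,201.2),(327,233.5));print("ring",r.round(4))
rt=at_z("top",300.3,201.2,.184);rs=at_z("side",327,233.5,.184);print(rt.round(4),rs.round(4))
for z in(.1,.112):
    b=at_z("top",276.6,242.8,z);d=rt-b;print("base",b.round(4),"r",np.hypot(d[0],d[1]).round(4),"ang",np.degrees(np.arctan2(d[1],d[0])).round(1))
n=at_z("top",180+300/3.2,120+256/3.2,.128);d=n-b;print("notch2",n.round(4),np.hypot(d[0],d[1]).round(4),np.degrees(np.arctan2(d[1],d[0])).round(1))
c=b[:2]; a0=np.arctan2(*(rt-b)[1::-1])
for flip in(0,np.pi):
  for t in np.linspace(0,.95,6):
    a=a0+t;p=np.r_[c+.085*np.array([np.cos(a),np.sin(a)]),.184-.019]
    j=bot.solve_ik(p,quat(a+np.pi/2+flip));print(flip>0,t.round(2),None if j is None else np.round(j,2))
E
```

```text
[[0.42, 0.0, -0.907], [0.907, 0.0, 0.42], [0.0, -1.0, -0.0]]
ring [0.6033 0.0151 0.1874]
[0.6041 0.015  0.184 ] [0.606  0.0189 0.184 ]
base [0.5327 0.0624 0.1   ] r 0.0856 ang -33.6
base [0.5314 0.0619 0.112 ] r 0.0865 ang -32.9
notch2 [0.616  0.0683 0.128 ] 0.0848 4.3
False 0.0 [-0.1   0.47 -0.15  0.95  0.    0.48]
False 0.19 [-0.07  0.49 -0.12  0.96  0.    0.31]
False 0.38 [-0.05  0.5  -0.11  0.97  0.    0.15]
False 0.57 [-0.02  0.5  -0.1   0.97  0.   -0.02]
False 0.76 [ 0.01  0.5  -0.1   0.97  0.   -0.18]
False 0.95 [ 0.03  0.5  -0.1   0.97  0.   -0.34]
True 0.0 [-0.1   0.47 -0.15  0.95  0.   -2.66]
True 0.19 [-0.07  0.49 -0.12  0.96  0.   -2.83]
True 0.38 [-0.05  0.5  -0.11  0.97  0.   -2.99]
True 0.57 [-0.02  0.5  -0.1   0.97  0.    3.13]
True 0.76 [ 0.01  0.5  -0.1   0.97  0.    2.96]
True 0.95 [ 0.03  0.5  -0.1   0.97  0.    2.8 ]
```

```bash
cat >> h.py <<'E'
C=np.array([.5318,.0621]); A0=np.radians(-33.3)
def pose(t,z,off=0,r=.085):
    a=A0+t
    return np.r_[C+r*np.array([np.cos(a),np.sin(a)])+off*np.array([-np.sin(a),np.cos(a)]),z], quat(a+np.pi/2)
def frt(t):  # force radial, tangential, z
    f=np.array(bot.read_ft_force());a=A0+t
    return np.round([f[0]*np.cos(a)+f[1]*np.sin(a),-f[0]*np.sin(a)+f[1]*np.cos(a),f[2]],2)
E
python3 - <<'E'
from h import *
import cv2
p0=bot.read_position()
bot.move_linear([p0[0],p0[1],.36],speed=.3)
p,q=pose(0,.36);bot.move_pose(p,q)
bot.set_gripper(.45,20)
bot.move_linear(pose(0,.22)[0],speed=.2)
print(bot.read_position(),frt(0),bot.read_clock())
a=bot.camera("top")[140:290,200:400];b=bot.camera("side")[150:300,220:420]
cv2.imwrite("pics/hov.png",np.hstack([cv2.resize(a,(400,300),interpolation=2),cv2.resize(b,(400,300),interpolation=2)])[:,:,::-1])
print(bot.search_frame("side","ring_mid"))
E
```

```text
[0.6035714  0.01535193 0.22114259] [-0.05 -0.32  0.55] 5.0333
[{'bbox': [318.5, 225.2, 21.0, 20.9], 'confidence': 0.55}]
```

View pics/hov.png

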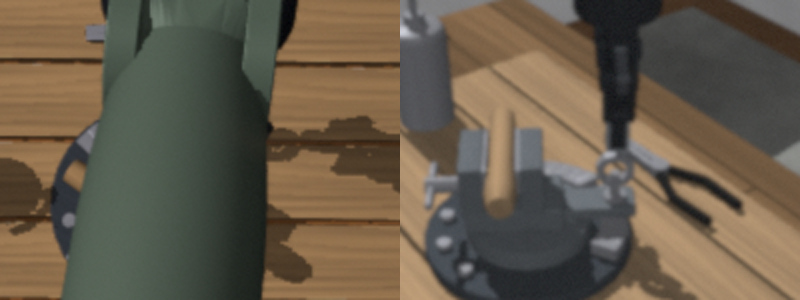

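The hover picture shows the near finger at about (616,140), in line with the ring at (614,170). I'll descend with force monitoring, then close in steps while watching the lateral force.

```bash
python3 - <<'E'
from h import *
hit=bot.move_linear(pose(0,.163)[0],speed=.06,until_force=6)
print("hit",hit,bot.read_position().round(4),frt(0))
if not hit:
    off=0;b=frt(0)
    for g in(.3,.24,.2,.18,.16,.145,.13,.115,.10):
        bot.set_gripper(g,20);f=frt(0)-b;w=bot.read_gripper_width()
        print(g,round(w,3),f)
        k=0
        while abs(f[1])>3 and k<4:   # reaction on tool: move with it
            off+=np.sign(f[1])*.0008;k+=1
            bot.move_linear(pose(0,.163,off)[0],speed=.02);f=frt(0)-b;print("  off",round(off,4),f)
        if w>g+.015: break
print(bot.read_clock())
E
```

```text
hit False [0.6032 0.0154 0.1635] [ 1.34 -0.32 -0.61]
0.3 0.299 [-1.24  0.15  0.53]
0.24 0.242 [-1.34 -0.31  0.61]
0.2 0.201 [-1.7   0.45  1.08]
0.18 0.183 [-1.02  0.74  0.11]
0.16 0.162 [-0.73  0.85  0.7 ]
0.145 0.143 [-1.43  1.35  0.35]
0.13 0.134 [-0.71  2.11  1.17]
0.115 0.116 [-1.06  2.58 -0.35]
0.1 0.119 [-0.39  3.58  0.21]
  off 0.0008 [-0.56  1.98  0.75]
8.5583
```

```bash
python3 - <<'E'
from h import *
off=.0008
bot.set_gripper(.05,70);print("w",bot.read_gripper_width(),frt(0),bot.read_position().round(4))
for dz in(.003,.006,.009,.0115,.013):
    bot.move_linear(pose(0,.163+dz,off)[0],speed=.02);print(dz,frt(0),bot.read_position()[2].round(4))
print(bot.read_clock());print(bot.camera("side").shape,bot.search_frame("side","ring_mid"))
E
```

```text
w 0.10370555853399673 [-0.21  0.79  1.15] [0.6033 0.016  0.1632]
0.003 [ 4.09  2.63 -9.96] 0.165
0.006 [ 4.23  2.66 -8.63] 0.1679
0.009 [ 5.25  3.28 -9.68] 0.1708
0.0115 [  5.33   2.55 -10.88] 0.1732
0.013 [  5.19   3.15 -11.71] 0.1746
10.2
(480, 640, 3) [{'bbox': [319.0, 224.8, 18.0, 24.0], 'confidence': 0.44}]
```

```bash
python3 - <<'E'
from h import *
off=.0008
bot.move_linear(pose(0,.1775,off)[0],speed=.02);print(frt(0),bot.read_position()[2].round(4))
for t in np.arange(.03,.37,.03):
    p,q=pose(t,.1775,off);h=bot.move_linear(p,speed=.03,rotation=q,until_force=12)
    f=frt(t);print(t.round(2),h,f,bot.read_position().round(4))
    if h or abs(f[1])>12: break
print(bot.read_clock())
E
```

```text
[  5.74   3.15 -11.88] 0.176
0.03 False [  5.02   2.85 -11.5 ] [0.6046 0.0181 0.1759]
0.06 False [  5.52   3.29 -11.3 ] [0.6059 0.0202 0.1759]
0.09 False [  6.29   3.53 -12.55] [0.6072 0.0225 0.176 ]
0.12 False [  6.74   3.39 -12.77] [0.6084 0.0247 0.176 ]
0.15 False [  5.28   3.06 -11.58] [0.6095 0.027  0.176 ]
0.18 False [  7.15   2.67 -12.53] [0.6106 0.0293 0.176 ]
0.21 False [  6.24   2.36 -12.99] [0.6115 0.0317 0.176 ]
0.24 False [  6.69   2.19 -12.99] [0.6125 0.0341 0.176 ]
0.27 False [  7.26   2.83 -12.12] [0.6133 0.0365 0.176 ]
0.3 False [  7.79   1.55 -12.6 ] [0.6141 0.039  0.176 ]
0.33 False [  7.06   2.   -11.83] [0.6147 0.0414 0.176 ]
0.36 False [  7.52   1.39 -12.67] [0.6154 0.0439 0.1761]
13.55
```

```bash
python3 - <<'E'
from h import *
off=.0008;t=.36
h=bot.move_linear(pose(t,.1725,off)[0],speed=.01,until_force=6);print(h,frt(t),bot.read_position()[2].round(4))
bot.set_gripper(.17,20);print(bot.read_gripper_width(),frt(t))
bot.move_linear(pose(t,.166,off)[0],speed=.03);z0=frt(t);print("free",z0,bot.read_position()[2].round(4))
import cv2
for t in np.arange(.39,1.0,.03):
    p,q=pose(t,.166,off);h=bot.move_linear(p,speed=.008,rotation=q,until_force=6)
    f=frt(t);print(t.round(2),h,f,bot.read_position().round(4),round(bot.read_clock(),1))
    if h or f[1]<z0[1]-8: break
im=bot.camera("side");cv2.imwrite("pics/side1.png",cv2.resize(im[150:300,220:420],(800,600),interpolation=2)[:,:,::-1])
print(bot.search_frame("side","ring_mid"))
E
```

```text
True [ 0.17 -0.47  2.29] 0.1724
0.1718714693996268 [ 0.33 -0.11 -0.56]
free [0.53 0.78 0.51] 0.1655
0.39 False [ 0.15 -2.54  0.56] [0.6153 0.0463 0.166 ] 15.0
0.42 False [-0.3  -4.93  0.56] [0.6157 0.0484 0.166 ] 15.5
0.45 False [ 0.24 -5.73  0.56] [0.6161 0.0507 0.166 ] 15.9
0.48 False [-0.14 -6.24 -0.11] [0.6164 0.0529 0.166 ] 16.4
0.51 False [-0.42 -6.12  0.6 ] [0.6167 0.0556 0.1661] 16.9
0.54 False [ 0.03 -5.52  0.31] [0.6169 0.0583 0.1661] 17.3
0.57 False [-0.37 -4.12 -0.66] [0.617  0.0617 0.1661] 17.8
0.6 False [ 0.2  -5.23  0.77] [0.617 0.064 0.166] 18.3
0.63 False [-0.05  0.69  0.2 ] [0.6165 0.0682 0.1659] 18.7
0.66 False [-1.09 -0.9   0.32] [0.6163 0.0699 0.1659] 19.2
0.69 False [ 0.27  0.05 -0.16] [0.6163 0.0724 0.1661] 19.7
0.72 False [-1.29 -4.56  0.44] [0.6161 0.0741 0.1661] 20.1
0.75 True [-0.27 -1.86  1.78] [0.6159 0.0737 0.166 ] 20.5
[{'bbox': [307.8, 213.2, 6.9, 13.7], 'confidence': 0.48}]
```

View pics/side1.png

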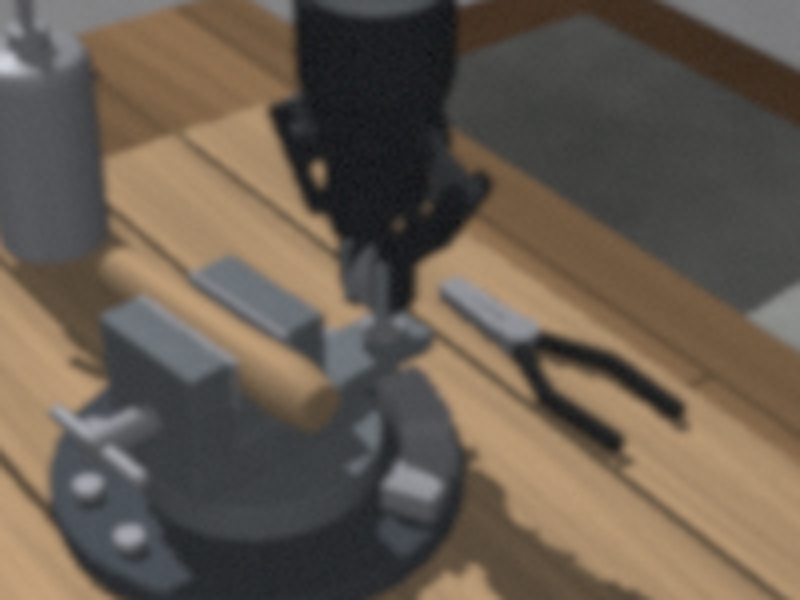

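The push went slack near 0.63 rad and was blocked at about 0.68 rad (7 N), which suggests the pin has dropped in. To check, I'll push gently the other way, then centre, open, retreat and measure the ring height.

```bash
python3 - <<'E'
from h import *
import cv2
off=.0008
for t in np.arange(.70,.52,-.02):
    p,q=pose(t,.166,off);h=bot.move_linear(p,speed=.008,rotation=q,until_force=6)
    f=frt(t);P=bot.read_position();print(t.round(2),h,f,np.round(np.arctan2(P[1]-C[1],P[0]-C[0])-A0,3))
    if h or f[1]>7: break
t=.665;p,q=pose(t,.166,0);bot.move_linear(p,speed=.02,rotation=q);print("mid",frt(t))
bot.set_gripper(.45);bot.move_linear(pose(t,.30)[0],speed=.1)
p,q=pose(t,.36);bot.move_linear(p,speed=.15);
bot.goto_joints(np.array(bot.read_joint_positions())+[-.75,0,0,0,0,0])   # swing right, high, out of the view
print(bot.read_clock(),bot.read_position())
for c in("top","side"):
    im=bot.camera(c);cv2.imwrite(f"pics/{c}2.png",im[:,:,::-1])
    print(c,[(np.round(d["bbox"],1).tolist(),round(d["confidence"],2)) for d in bot.search_frame(c,"ring_mid")[:2]])
for tt in(.62,.66,.70):
  for z in(.184,.194): print(tt,z,proj("side",pose(tt,z)[0]).round(1),proj("top",pose(tt,z)[0]).round(1))
a=cv2.imread("pics/top2.png")[170:270,220:353];b=cv2.imread("pics/side2.png")[190:290,230:363]
cv2.imwrite("pics/end.png",np.hstack([cv2.resize(x,(400,300),interpolation=2) for x in(a,b)]))
E
```

```text
0.7 False [ 0.4   0.42 -0.28] 0.717
0.68 False [-0.99  0.8   0.44] 0.69
0.66 False [ 0.1   0.05 -0.33] 0.669
0.64 False [ 0.1   1.36 -0.7 ] 0.649
0.62 False [-0.86  0.85  0.73] 0.628
0.6 False [-0.62  4.39  0.19] 0.618
0.58 False [-0.89  7.87  0.38] 0.613
mid [-0.62  0.1  -0.63]
27.5833 [ 0.49886883 -0.3685332   0.35921837]
top [([269.1, 181.1, 9.3, 22.6], 0.52)]
side [([416.5, 308.0, 120.7, 111.2], 0.67), ([308.4, 209.3, 17.9, 22.8], 0.55)]
0.62 0.184 [317.  220.6] [274.1 194.4]
0.62 0.194 [317.1 216.4] [273.8 193.4]
0.66 0.184 [316.  219.8] [272.3 194.5]
0.66 0.194 [316.  215.7] [272.  193.5]
0.7 0.184 [314.8 219.1] [270.5 194.6]
0.7 0.194 [314.8 215. ] [270.2 193.6]
```

View pics/end.png

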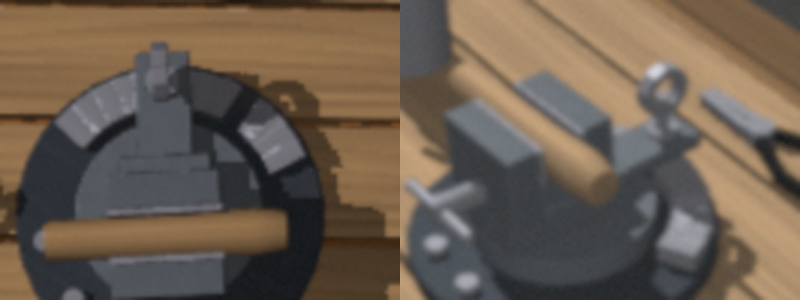

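The side view puts the ring centre at about (317,219.6). The prediction for home is 220.2 and for riding on the rim 216, so the pin is home. The vice is also blocked both ways: 8.9 mm of total travel, against 4.5 mm of finger clearance plus 4 mm of notch play. I'm handing in.

```bash
python3 - <<'E'
from cell import bot
print(bot.read_ft_force(),bot.read_clock());bot.close_job()
E
```

```text
[ 0.27673915 -0.57193336  0.81026681] 27.7833
the job is handed in; nothing more can be done
```

The vice is in its next notch, about 0.65 rad (37°) anticlockwise of the first, and I handed the job in at about 28 s of the 58 s allowed. `close_job()` gives no verdict, so success is inferred from the checks below.

**What I did:**
- Pinched the ring from above at 20 N while balancing out sideways force, then raised the grip to 70 N.
- Lifted it about 13 mm and swung the vice to about 0.36 rad.
- Lowered the pin onto the rim and loosened the fingers so they only pushed the ring along. I turned on at 8 mm/s until the pin dropped in, then freed the ring and moved away.

**Last checks:**
- **Notch:** the push went slack near 0.63 rad. The vice was then blocked at about 7–8 N in both directions, far below the 25 N limit. Total free travel was 8.9 mm, which matches 4.5 mm of finger clearance plus the notch's 4 mm of play.
- **Ring height:** in the side picture the ring centre is at row 219.6. Home predicts about 220 and riding on the rim about 216. The starting picture read about a pixel high, so this check supports the push test but does not prove the lift is under 2 mm by itself.
- **Robot clear:** the tool force was near zero at hand-in, with the gripper well away from everything.
- **Bystanders:** nothing suggested they were touched, but I did not re-measure their positions.

One network report disagreed. In the last side picture, its top answer for the ring was the first aid box; the second answer matched the real ring.

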